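Rebuild a battery pack in its cradle

ROBOT

A 6-joint arm with a two-finger parallel gripper is mounted at the origin on the work surface. World frame = base frame: x ahead of the robot, y to its left, z up, the work surface at z = 0. Lengths are in mm, angles in degrees, forces in N, time in s.
With the tool pointing down it reaches from about 300 to 850 mm from the base axis. Payload 4.2 kg.
Tool frame: the origin (TCP) lies midway between the tips of the shut fingers; the grasp point (between the pads) lies 19 mm behind it (pinch_z is the distance from the TCP to the grasp point, in mm); z points along the fingers, y is the line along which they close (so a half turn about z gives the same grasp; the last joint's range is limited). The gripper opens to 91 mm and grips with 3 to 60 N. Pads are 32 mm wide; open, the fingers measure 118 mm over their backs; the gripper's body (76 mm by 178 mm) begins 60 mm behind the grasp point.
Start: joints at [-77.636, 18.312, 89.639, -0, 72.044, -1.146], TCP at [134.335, -559.106, 193.476] pointing down, gripper open.
Joint ranges: [-177.97, 177.97], [-48.28, 115.42], [12.27, 149.76], [-77.06, 257.06], [2.81, 150.46], [-146.56, 146.56]. Speed limits (degrees/s): [147.25, 147.25, 180, 180, 180, 180].

INTERFACE

Orientations are given as [roll, pitch, yaw] about the fixed x, y, z axes, in that order (R = Rz(yaw) Ry(pitch) Rx(roll)).
In Python, from workcell import * gives the robot as it stands.
- The arm moves only by the tool step_arm, never from a script. Its argument "steps" is a list of rows, each a list of 7 numbers: the turn, a rotation vector about the tool's x, y, z in degrees, then the shift along the tool's x, y, z in mm, then the opening, from 0 (shut) to 1 (fully open). In form: [[rx, ry, rz, x, y, z, hand], ...]. A call has exactly 8 rows; each row shifts and turns the commanded pose from where the row before left it, along the tool's axes as they then stand; what a row does not reach is not made up. A row lasts 1/8 s, in which the tool goes at most 62.5 mm and 10.7 degrees, less where a joint would pass 70% of its speed; a pose out of reach is approached as far as the arm can. A call is refused whole if a number of a shift passes 62.5 or a number of a turn 10.7, either way. A call with a gripper value outside its range is refused whole. The fingers move at their own pace and stop on an object; "force" is the grip in N (left out, the last holds). Time passes only in rows, so rows that do not move let the fingers close, or fill a call up. It gives the time, the measured TCP pose, the force, the opening and the grip force at its end, in the units of the state.
- state(): the state, without advancing time (a new reading comes with each control period).
- grab_frame(name): name is "scene" or "top" or "wrist"; returns a dict with "image" (384x512x3 uint8, blue, green, red), "fovy" (degrees; the focal length in pixels is half the picture's height over the tangent of half this angle, whatever the lens; pixels are square), "cx", "cy" (the principal point, pixels), "dist" ([k1, k2, p1, p2, k3] as OpenCV has them; the pictures are not rectified), "origin" and "rotation" of the camera in the world; the wrist camera has in their place "tool_from_camera" (4x4, takes a point from camera to tool coordinates, whose origin is the TCP and whose axes are the flange's). Camera axes: x right, y down, z forward; pixel columns grow to the right and rows downward; lengths in mm; the calibration is good to about 2 mm. A picture is of the moment at which its call begins: read the wrist's pose just before it. There is no depth.
- job_done(): hands the job in; it is judged then, once.
The state is a dict: "time_s": time; "qpos": joint angles; "qvel": joint speeds; "effort": joint torques, N m; "ee_pos": TCP position; "ee_rot": TCP orientation; "force": force on the tool from outside, world axes, zero at the start; "torque": the same for the moment, N m; "gripper_width": finger opening in mm; "gripper_force": force on a finger pad.
Only numpy, scipy, OpenCV 4.12 (cv2) and the standard library are available. Lean on these libraries where they do the work, as an engineer would, in place of code of your own. Each camera call takes 0.05 s, during which the arm holds its last target. There are 200 camera calls.

TASK

Rebuild the battery pack as one stack in the black corner-post cradle: put the cell block in first, then the open spacer frame on it, then the circuit board with its components up, and last the slotted cover, open side down over the components. Set each part down gently rather than dropping it, flat, centred over the cradle and with its long side along the cradle's, and let go of it before you fetch the next; either end may go either way round. Leave everything else on the bench where it is.

Things in the scene. Friction and masses are not known exactly. Their poses are not given: they have to be found in the camera images.
- cradle: Target: black cradle fixed to the bench, base plate 100 x 74 x 5 mm with L-shaped corner posts up to 19 mm. Space between posts 84 x 66 mm; long sides open over the middle 56 mm for fingers. Origin: centre of the underside; x along the 100 mm side, z up. Finished, undersides of cell block, spacer, board, cover lie 5, 27, 39, 51 mm above it.
- cells: Cell block: three blue round cells lying side by side along x in a black holder with end caps and a 24 mm wide middle band, which has flat sides to grip. 76 x 58 mm, 22 mm high, about 0.16 kg. Origin: centre of underside; x along 76 mm, y along 58 mm, z up.
- spacer: Spacer: grey plastic rectangular frame with an open window (52 x 38 mm), 76 x 58 mm outside, 12 mm high, about 0.04 kg. Lies flat. Origin: centre of underside; x along 76 mm, y along 58 mm, z up.
- board: Circuit board on its black carrier: a solid slab 76 x 58 mm, 12 mm high with a green top, bearing components (a black block, two round metal cans, a white connector) in its middle 49 x 30 mm, up to 24 mm above the underside. About 0.07 kg. Lies components up; grip the slab's long sides, below 12 mm. Origin: centre of underside; x along 76 mm, y along 58 mm, z up.
- cover: Cover: grey painted shell 76 x 58 mm, 26 mm high, walls and top 3 mm thick, open underneath (cavity 70 x 52 mm, 23 mm deep), with dark vent slots and four screw heads on its closed top. About 0.06 kg. Lies open side down; its rim stands on the board's green surface, outside the components. Origin: centre of underside; x along 76 mm, y along 58 mm, z up.
- tape: Bystander, leave alone: orange roll of tape, 80 mm across, 22 mm high, lying flat. Origin: centre of the underside.
- spool: Bystander, leave alone: solder spool with two green flanges standing upright, 48 mm across, 40 mm high. Origin: centre of the underside.
- jar: Bystander, leave alone: small amber jar with white cap, 38 mm across, 50 mm high, standing. Origin: centre of the underside.
- driver: Bystander, leave alone: screwdriver, 190 mm long, lying near the robot. Origin: on the underside near its middle; x runs from handle to tip.
- meter: Bystander, leave alone: blue multimeter lying on its back, 180 x 88 mm, 45 mm high over its dial. Origin: centre of the underside; x along its length.
There are look-alikes about, which are no part of the job. There is more than one size of the spacer; the job needs the middle-sized.

How it is judged (in metres and radians):
On the way, in this order (a step that is already met when the one before it is completed fails the run):
1. the cell block sits flat and centred in the cradle, released (horizontal distance between cells and cradle below 0.01 m and z of cells in the frame of cradle between 0.001 and 0.009 m and angle between the x axis of cells and the x axis of cradle, either way round below 0.16 rad and angle between cells's own z axis and vertical below 0.08 rad and contact force between cells and the fingers below 0.05 N and linear speed of cells below 0.03 m/s), for 0.2 s.
2. the spacer frame sits flat and centred on the cell block, released (horizontal distance between spacer and cradle below 0.01 m and z of spacer in the frame of cradle between 0.023 and 0.031 m and angle between the x axis of spacer and the x axis of cradle, either way round below 0.16 rad and angle between spacer's own z axis and vertical below 0.08 rad and contact force between spacer and the fingers below 0.05 N and linear speed of spacer below 0.03 m/s), for 0.2 s.
3. the circuit board sits flat and centred on the spacer frame, released (horizontal distance between board and cradle below 0.01 m and z of board in the frame of cradle between 0.035 and 0.043 m and angle between the x axis of board and the x axis of cradle, either way round below 0.16 rad and angle between board's own z axis and vertical below 0.08 rad and contact force between board and the fingers below 0.05 N and linear speed of board below 0.03 m/s), for 0.2 s.
4. the cover sits flat and centred on the circuit board, released (horizontal distance between cover and cradle below 0.01 m and z of cover in the frame of cradle between 0.047 and 0.055 m and angle between the x axis of cover and the x axis of cradle, either way round below 0.16 rad and angle between cover's own z axis and vertical below 0.08 rad and contact force between cover and the fingers below 0.05 N and linear speed of cover below 0.03 m/s), for 0.2 s.
At the end, for the whole second after the job is handed in: Cell block, spacer frame, board and cover stacked upwards in the cradle: each within 10 mm of its centre, undersides at 5, 27, 39, 51 mm (+-4 mm), long sides within 0.16 rad of the cradle's, flat within 0.08 rad, released and at rest (under 0.03 m/s) (all of step 1 and all of step 2 and all of step 3 and all of step 4); the robot touches nothing.
It fails at once if a part of the pack was dropped (fell free of the fingers faster than 0.6 m/s, about 18 mm of fall) ((linear speed of cells above 0.6 m/s and contact force between cells and the fingers below 0.01 N) or (linear speed of spacer above 0.6 m/s and contact force between spacer and the fingers below 0.01 N) or (linear speed of board above 0.6 m/s and contact force between board and the fingers below 0.01 N) or (linear speed of cover above 0.6 m/s and contact force between cover and the fingers below 0.01 N)).
It fails at once if a bystander was moved more than 25 mm (distance of any of tape, spool, jar, driver, meter from where it was at the start of the episode above 0.025 m).
It also fails if it takes over 102 s, if anything falls off the work surface, if the arm or the gripper's body presses on something with over 40 N, if the wrist force passes 120 N, or if a joint passes its speed limit or range.

## Working session

There is one attempt and no reset: what is moved stays moved. The work goes in short steps, Python scripts to look and compute and a tool call to move; the robot and the scene stay as the last step left them, time stands still between calls to the robot, and variables do not carry over. Pictures are saved under pics/ and viewed, at most 18 in all, crops included, and the job is handed in when it is done.

Besides the shell and the picture viewer there is one more tool, called after ">>>" as name(argument=value, ...) on one line, values as JSON. step_arm: Moves the arm, as the interface text tells. Its arguments: {"type":"object","properties":{"steps":{"type":"array","items":{"type":"array","items":{"type":"number"}}},"force":{"type":"number"}},"required":["steps"]}

```bash
mkdir -p pics; cat > h.py <<'E'
from workcell import *
import numpy as np, cv2
def K(f):
    F=f["image"].shape[0]/2/np.tan(np.radians(f["fovy"]/2)); return np.array([[F,0,f["cx"]],[0,F,f["cy"]],[0,0,1.]])
def pose(f,st=None):
    if "origin" in f: return np.array(f["rotation"]).reshape(3,3),np.array(f["origin"])
    from scipy.spatial.transform import Rotation as R
    T=np.array(f["tool_from_camera"]); Rt=R.from_euler("xyz",st["ee_rot"],degrees=True).as_matrix()
    return Rt@T[:3,:3],Rt@T[:3,3]+np.array(st["ee_pos"])
def cast(f,px,z,st=None):
    p=cv2.undistortPoints(np.array(px,float).reshape(-1,1,2),K(f),np.array(f["dist"],float)).reshape(-1,2)
    R,o=pose(f,st); d=np.c_[p,np.ones(len(p))]@R.T
    return o+d*((z-o[2])/d[:,2])[:,None]
E
python3 - <<'E'
from h import *
import pickle
st=state(); print(st)
fs={n:grab_frame(n) for n in("top","scene","wrist")}
pickle.dump((st,fs),open("f0.pkl","wb"))
for n,f in fs.items():
    print(n,f["fovy"],f["cx"],f["cy"],f["dist"],f.get("origin"),f.get("rotation"),f.get("tool_from_camera"))
    cv2.imwrite(f"pics/{n}0.png",cv2.resize(f["image"],(796,597),interpolation=cv2.INTER_CUBIC))
E
```

```text
{'time_s': 0.0, 'qpos': array([-7.76337298e+01,  1.83503366e+01,  8.97068181e+01, -3.41073965e-03,
        7.20420331e+01, -1.14607184e+00]), 'qvel': array([ 0.04673699, -0.02920538,  0.00803086,  0.05119913,  0.01034957,
        0.01302663]), 'effort': array([-2.14322885e-03, -4.12464631e+01, -2.31974816e+01,  7.26059242e-02,
        4.57703532e-02, -1.54686522e-04]), 'ee_pos': array([ 134.21612625, -558.56415739,  192.63058427]), 'ee_rot': array([-1.79900767e+02,  1.25821192e-03,  1.35133976e+01]), 'force': array([-0.87482101,  0.37071117, -0.04973535]), 'torque': array([ 0.00411905,  0.01990654, -0.00784159]), 'gripper_force': 0.0, 'gripper_width': 90.89823870708246}
top 48.48604464629207 253.005817756337 189.7310318720534 [-0.04441937  0.          0.          0.          0.        ] [ 499.00870755   33.6308167  1033.53011889] [-175.82001572   -0.24658534  -90.82827331] None
scene 48.45442840601687 255.6053338095844 195.95845623193352 [-0.00572577  0.          0.          0.          0.        ] [1198.62497452  461.63543855  586.89781743] [-125.35476866    0.51562942  124.17298107] None
wrist 68.45846264625479 258.9705572607781 193.0571757611069 [0.00216624 0.         0.         0.         0.        ] None None [[-3.58174084e-05 -9.55933260e-01 -2.93584062e-01  8.34559877e+01]
 [ 9.99999996e-01 -1.08305722e-05 -8.67353082e-05  6.15825155e-01]
 [ 7.97334825e-05 -2.93584064e-01  9.55933256e-01 -1.92013039e+02]
 [ 0.00000000e+00  0.00000000e+00  0.00000000e+00  1.00000000e+00]]
```

View pics/top0.png

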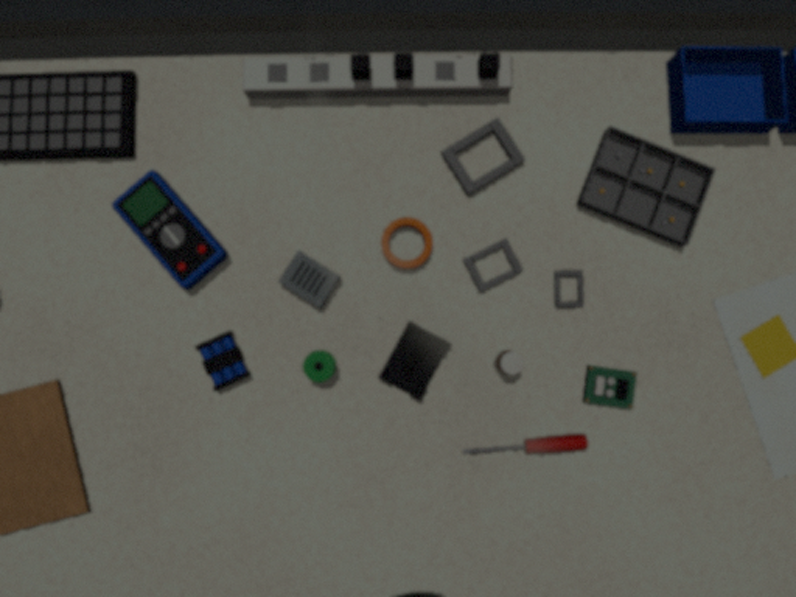

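View pics/scene0.png

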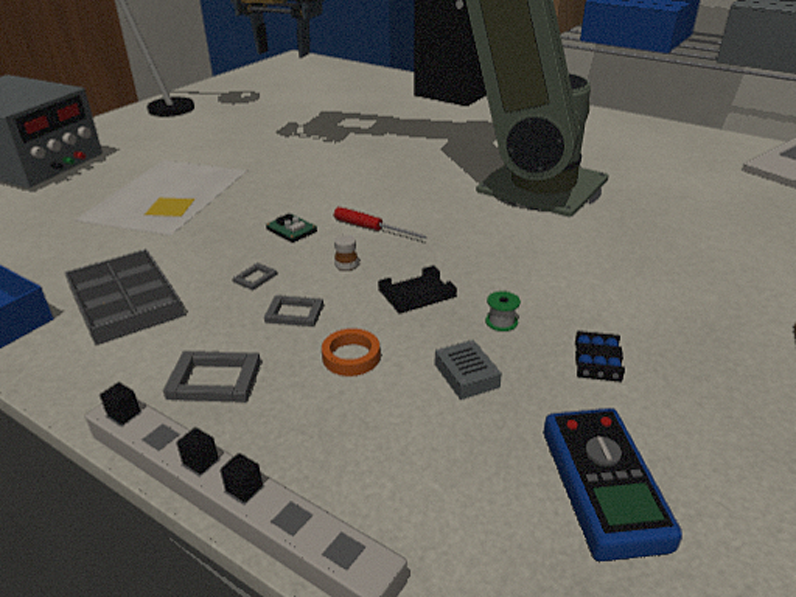

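The top view (796 px wide) shows the cells at (222,361), cover (310,281), tape (407,244), middle spacer (493,265), cradle (415,360), jar (508,365), board (610,387) and spool (320,367). The large spacer is at (483,157) and the small one at (568,289). The scene view confirms this.

```bash
python3 - <<'E'
s=open("h.py").read()
s=s.replace('''    if "origin" in f: return np.array(f["rotation"]).reshape(3,3),np.array(f["origin"])
    from scipy.spatial.transform import Rotation as R
''','''    from scipy.spatial.transform import Rotation as R
    if "origin" in f: return R.from_euler("xyz",f["rotation"],degrees=True).as_matrix(),np.array(f["origin"])
''')
s+='''
def rect(f,mask,seed,z,st=None):
    n,l,_,c=cv2.connectedComponentsWithStats(mask.astype(np.uint8))
    ys,xs=np.nonzero(l); i=np.argmin(np.hypot(xs-seed[0],ys-seed[1])); m=(l==l[ys[i],xs[i]]).astype(np.uint8)
    cn=max(cv2.findContours(m,0,2)[0],key=cv2.contourArea)
    w=cast(f,cn.reshape(-1,2),z,st)[:,:2].astype(np.float32)
    (cx,cy),(a,b),_=r=cv2.minAreaRect(w); p=cv2.boxPoints(r)
    e=[p[1]-p[0],p[2]-p[1]]; L=max(e,key=np.linalg.norm)
    return np.round([cx,cy,max(a,b),min(a,b),(np.degrees(np.arctan2(L[1],L[0]))+90)%180-90],1)
'''
open("h.py","w").write(s)
E
python3 - <<'E'
from h import *
import pickle
st,fs=pickle.load(open("f0.pkl","rb")); f=fs["top"]
im=cv2.GaussianBlur(f["image"],(3,3),0).astype(int); k=512/796
bg=cv2.medianBlur(f["image"],101).astype(int)
g=im.sum(2); hsv=cv2.cvtColor(im.astype(np.uint8),cv2.COLOR_BGR2HSV)
d=(g<0.8*bg.sum(2))
S=lambda x,y:(x*k,y*k)
for n,x,y in[("cells",222,361),("cover",310,281),("spacer",493,245),("big",450,160),("small",556,289),("cradle",415,360),("board",610,387),("jar",508,365),("tape",384,244),("spool",320,367)]:
    x,y=S(x,y); print(n,im[int(y),int(x)],bg[int(y),int(x)],*[ (z,list(map(float,rect(f,d,(x,y),z)))) for z in(0,12)])
green=(hsv[...,0]>50)&(hsv[...,0]<90)&(hsv[...,1]>80)
print("board green",rect(f,green,S(590,375),12))
E
```

```text
cells [15 12 11] [ 94 103 103] (0, [473.9, 293.9, 86.9, 65.6, 23.7]) (12, [474.2, 290.9, 85.9, 64.9, 23.7])
cover [48 49 46] [ 94 103 103] (0, [597.4, 158.9, 86.8, 64.0, 57.0]) (12, [596.3, 157.4, 85.8, 63.3, 57.0])
spacer [73 77 77] [ 94 103 103] (0, [617.9, -128.4, 80.3, 61.2, -64.2]) (12, [616.5, -126.5, 79.4, 60.5, -64.2])
big [58 59 59] [ 93 102 103] (0, [791.6, -117.2, 112.9, 90.0, -59.3]) (12, [788.2, -115.5, 111.6, 89.0, -59.3])
small [62 65 65] [ 94 103 103] (0, [580.9, -246.9, 61.6, 46.8, -1.9]) (12, [579.9, -243.6, 60.9, 46.3, -1.9])
cradle [13 13 15] [ 93 102 103] (0, [470.8, -2.8, 106.4, 80.3, -29.7]) (12, [471.1, -2.4, 105.2, 79.4, -29.7])
board [49 57 48] [ 94 103 103] (0, [425.7, -305.6, 82.0, 62.4, 80.6]) (12, [426.5, -301.7, 81.0, 61.7, 80.6])
jar [ 99 105 105] [ 94 103 103] (0, [458.4, -144.2, 51.1, 29.2, 29.8]) (12, [458.9, -142.1, 50.5, 28.8, 29.8])
tape [ 52  73 100] [ 95 103 103] (0, [653.3, 6.1, 86.3, 75.9, -0.8]) (12, [651.5, 6.5, 85.3, 75.0, -0.8])
spool [15 23 12] [ 94 103 103] (0, [461.8, 144.3, 57.7, 55.6, -0.8]) (12, [462.2, 143.0, 57.0, 55.0, -0.8])
board green [ 427.2 -302.1   71.7   52.3   80.9]
```

>>> step_arm(steps=[[0,0,0,28.6,-28.9,0,1],[0,0,0,28.6,-28.9,0,1],[0,0,0,28.6,-28.9,0,1],[0,0,0,28.6,-28.9,0,1],[0,0,0,28.6,-28.9,0,1],[0,0,0,28.6,-28.9,0,1],[0,0,0,28.6,-28.9,0,1],[0,0,0,28.6,-28.9,0,1]], force=20)

```text
time_s: 1.15
ee_pos: [303.2, -279.6, 193.3]
ee_rot: [-180.0, -0.0, 13.5]
force: [1.1, -0.4, 0.6]
gripper_width: 91.2
gripper_force: 0.0
```

>>> step_arm(steps=[[0,0,0,28.6,-28.9,0,1],[0,0,0,28.6,-28.9,0,1],[0,0,0,28.6,-28.9,0,1],[0,0,0,28.6,-28.9,0,1],[0,0,0,28.6,-28.9,0,1],[0,0,0,28.6,-28.9,0,1],[0,0,0,28.6,-28.9,0,1],[0,0,0,14,-15,0,1]])

```text
time_s: 2.15
ee_pos: [460.9, -17.8, 193.2]
ee_rot: [-180.0, 0.0, 13.6]
force: [-0.2, 0.5, -0.2]
gripper_width: 91.0
gripper_force: 0.0
```

>>> step_arm(steps=[[0,0,0,0,0,0,1],[0,0,0,0,0,0,1],[0,0,0,0,0,0,1],[0,0,0,0,0,0,1],[0,0,0,0,0,0,1],[0,0,0,0,0,0,1],[0,0,0,0,0,0,1],[0,0,0,0,0,0,1]])

```text
time_s: 3.15
ee_pos: [460.3, -19.5, 193.4]
ee_rot: [180.0, 0.0, 13.5]
force: [0.6, -0.0, 1.1]
gripper_width: 91.3
gripper_force: 0.0
```

```bash
cat >> h.py <<'E'
def look(name):
    st=state(); f=grab_frame("wrist")
    cv2.imwrite(f"pics/{name}.png",f["image"]); import pickle; pickle.dump((st,f),open(name+".pkl","wb"))
    return st,f
def go(x,y,z,yaw,st=None):
    st=st or state(); p=np.array(st["ee_pos"]); a=np.radians(st["ee_rot"][2]); d=np.array([x,y,z])-p
    t=(yaw-st["ee_rot"][2]+180)%360-180
    print("now",p.round(1),np.round(st["ee_rot"],2),"q1,6",st["qpos"][[0,5]].round(0),"t",round(st["time_s"],2),
     "| tool shift",np.round([d[0]*np.cos(a)+d[1]*np.sin(a),d[0]*np.sin(a)-d[1]*np.cos(a),-d[2]],1),"rz",round(-t,2))
E
python3 - <<'E'
from h import *
st,f=look("w_cradle"); print(st["ee_pos"],st["ee_rot"])
go(474,291,200,23.7,st)
E
```

```text
[460.30529472 -19.49604388 193.41736191] [1.79994957e+02 1.92913130e-03 1.35142218e+01]
now [460.3 -19.5 193.4] [179.99   0.    13.51] q1,6 [-4. 73.] t 3.15 | tool shift [  85.9 -298.7   -6.6] rz -10.19
```

View pics/w_cradle.png

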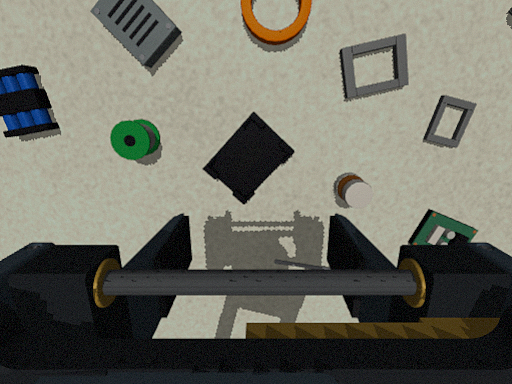

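The wrist view shows the cradle at (249,158), very close to straight below the camera. The cells, cover, middle spacer and board corner are also visible.

```bash
python3 - <<'E'
from h import *
import pickle
st,f=pickle.load(open("w_cradle.pkl","rb")); im=cv2.GaussianBlur(f["image"],(3,3),0).astype(int); g=im.sum(2)
print(im[158,249],im[190,300])
R,o=pose(f,st); print("cam",o)
for t in(100,150,200):
    print(t,[rect(f,g<t,(249,158),z,st) for z in(0,5,19)])
d=(g<330)
bl=(g<330)
for n,s,z in(("spacer",(345,75),12),("spacer0",(345,75),0)): print(n,[rect(f,g<t,s,z,st) for t in(330,380)])
E
```

```text
[23 23 21] [149 166 169]
cam [541.59702759  -0.57554787 385.42662253]
100 [array([469.5,  -2.5, 102.5,  75. , -29.5]), array([470.5,  -2.4, 101.2,  74. , -29.5]), array([473.1,  -2.4,  97.5,  71.3, -29.5])]
150 [array([469.2,  -2.6, 103.4,  76.1, -29.4]), array([470.2,  -2.6, 102.1,  75.1, -29.4]), array([472.8,  -2.5,  98.3,  72.3, -29.4])]
200 [array([469.4,  -2.6, 104. ,  76.7, -29.5]), array([470.3,  -2.6, 102.7,  75.7, -29.5]), array([473. ,  -2.5,  98.9,  73. , -29.5])]
spacer [array([ 617. , -126. ,   79.1,   60.7,  -64.4]), array([ 617.1, -126. ,   79.9,   61.6,  -64.5])]
spacer0 [array([ 619.5, -130. ,   81.7,   62.7,  -64.4]), array([ 619.5, -130.1,   82.4,   63.6,  -64.5])]
```

>>> step_arm(steps=[[0,0,-10.2,0,0,0,1],[0,0,0,6,-43,0,1],[0,0,0,6,-43,0,1],[0,0,0,6,-43,0,1],[0,0,0,6,-43,0,1],[0,0,0,6,-43,0,1],[0,0,0,0,-43,0,1],[0,0,0,0,0,0,1]])

```text
time_s: 4.2
ee_pos: [383.1, 230.7, 193.4]
ee_rot: [-180.0, 0.0, 24.0]
force: [0.3, -0.2, -0.2]
gripper_width: 91.4
gripper_force: 0.0
```

>>> step_arm(steps=[[0,0,0,0,0,0,1],[0,0,0,0,0,0,1],[0,0,0,0,0,0,1],[0,0,0,0,0,0,1],[0,0,0,0,0,0,1],[0,0,0,0,0,0,1],[0,0,0,0,0,0,1],[0,0,0,0,0,0,1]])

```text
time_s: 5.2
ee_pos: [384.0, 228.8, 193.4]
ee_rot: [180.0, 0.0, 23.7]
force: [0.3, 0.4, 0.9]
gripper_width: 91.3
gripper_force: 0.0
```

```bash
python3 - <<'E'
from h import *
st,f=look("w_cells"); go(474,291,60,23.7,st); print(cv2.projectPoints if 0 else "")
R,o=pose(f,st); print("cam",o)
im=cv2.GaussianBlur(f["image"],(3,3),0).astype(int); g=im.sum(2)
p=np.linalg.inv(np.eye(3)); c=R.T@(np.array([474,291,10])-o); uv=K(f)@(c/c[2]); print(uv)
for t in(200,260,330): print(t,[rect(f,g<t,uv[:2],z,st) for z in(0,22)])
E
```

```text
now [384.  228.8 193.4] [179.99   0.    23.72] q1,6 [29. 96.] t 5.2 | tool shift [107.4 -20.8 133.4] rz 0.02

cam [460.55136931 261.76962853 385.41262354]
[241.86256221  86.19183052   1.        ]
200 [array([476.6, 294.4,  80.1,  59.6,  24. ]), array([475.6, 292.5,  75.5,  56.2,  24. ])]
260 [array([476.1, 293.7,  81.1,  60.9,  23.7]), array([475.2, 291.9,  76.4,  57.4,  23.7])]
330 [array([473.7, 292.8,  86.2,  61.8,  23.7]), array([473. , 291.1,  81.3,  58.2,  23.7])]
```

View pics/w_cells.png

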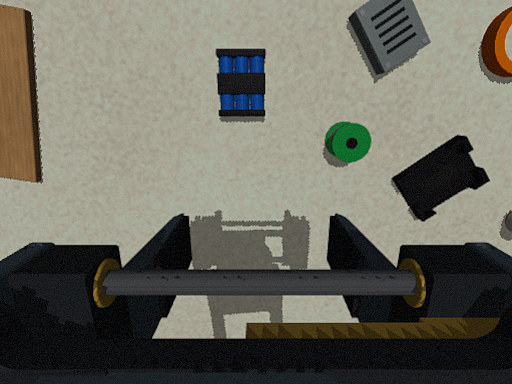

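Cells at (475.5, 292.2), yaw 23.8. Cradle at (471, -2.6), yaw -29.5. Sizes agree with those given. Grasping the cells.

>>> step_arm(steps=[[0,0,0,36.4,-7.1,0,1],[0,0,0,36.4,-7.1,0,1],[0,0,0,36.5,-7.1,30,1],[0,0,0,0,0,50,1],[0,0,0,0,0,40,1],[0,0,0,0,0,30,1],[0,0,0,0,0,20,1],[0,0,0,0,0,10,1]])

```text
time_s: 6.25
ee_pos: [475.0, 291.9, 12.2]
ee_rot: [180.0, 0.1, 23.7]
force: [-0.2, 0.6, 0.1]
gripper_width: 91.3
gripper_force: 0.0
```

>>> step_arm(steps=[[0,0,0,0,0,6,1],[0,0,0,0,0,2.4,1],[0,0,0,0,0,0,1],[0,0,0,0,0,0,0.5],[0,0,0,0,0,0,0.5],[0,0,0,0,0,0,0.5],[0,0,0,0,0,0,0.5],[0,0,0,0,0,0,0.5]], force=20)

```text
time_s: 7.25
ee_pos: [475.5, 292.2, 5.0]
ee_rot: [180.0, 0.0, 23.7]
force: [-0.4, 0.5, 0.6]
gripper_width: 46.3
gripper_force: 0.0
```

```bash
python3 - <<'E'
from h import *
st,f=look("w_g1"); print(st["gripper_width"],st["gripper_force"])
E
```

```text
46.347484658467636 0.0
```

View pics/w_g1.png

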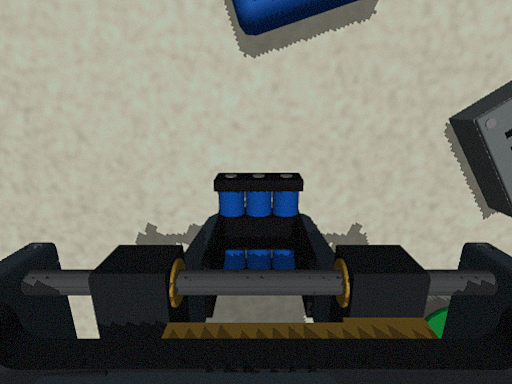

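The picture shows the fingers just beside the middle band, centred on the block. My opening value simply stopped too wide, so I'll close fully.

>>> step_arm(steps=[[0,0,0,0,0,0,0],[0,0,0,0,0,0,0],[0,0,0,0,0,0,0],[0,0,0,0,0,0,0],[0,0,0,0,0,-5,0],[0,0,0,0,0,-20,0],[0,0,0,0,0,-40,0],[0,0,0,0,0,-40,0]], force=20)

```text
time_s: 8.3
ee_pos: [475.4, 292.1, 111.3]
ee_rot: [180.0, 0.0, 23.7]
force: [1.0, 0.7, 0.3]
gripper_width: 0.5
gripper_force: 0.0
```

```bash
python3 - <<'E'
from h import *
st,f=look("w_g2"); print(st["gripper_width"],st["gripper_force"],st["force"]); go(471,-2.6,110,-29.5,st)
E
```

```text
0.4567589602050626 0.0 [1.00648184 0.68748447 0.30331904]
now [475.4 292.1 111.3] [1.7999e+02 2.0000e-02 2.3710e+01] q1,6 [30. 97.] t 8.3 | tool shift [-122.5  268.1    1.3] rz 53.21
```

View pics/w_g2.png

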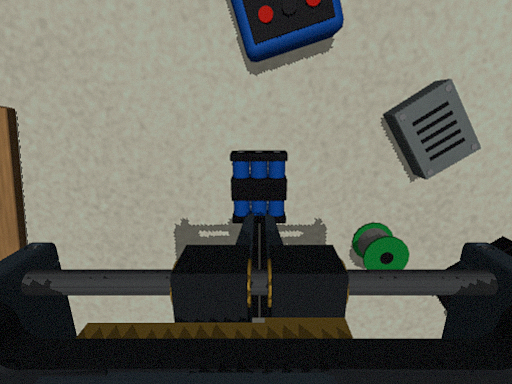

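The block sits undisturbed directly under the TCP, but the fingers closed above it. Either the tips sit higher than the reported TCP, or the block is lower than I think. I'll check the tip height in the scene camera.

```bash
python3 - <<'E'
from h import *
st=state(); f=grab_frame("scene"); p=np.array(st["ee_pos"]); im=f["image"].copy()
R,o=pose(f)
def pr(P): return cv2.projectPoints(np.array([P],float),cv2.Rodrigues(R.T)[0],-R.T@o,K(f),np.array(f["dist"],float))[0].ravel()
for dz in(-20,0,20,40): 
    u=pr(p+[0,0,dz]); print(dz,u.round(1))
u=pr(p).astype(int); x0,y0=u[0]-70,u[1]-60
c=cv2.resize(im[y0:y0+120,x0:x0+140],None,fx=5,fy=5,interpolation=cv2.INTER_CUBIC)
for dz in(0,20): 
    v=(pr(p+[0,0,dz])-[x0,y0])*5; cv2.circle(c,tuple(int(t) for t in v),4,(0,0,255),-1)
cv2.imwrite("pics/sc1.png",c)
E
```

```text
-20 [392.  195.1]
0 [393.8 186.8]
20 [395.6 178.2]
40 [397.5 169.3]
```

View pics/sc1.png

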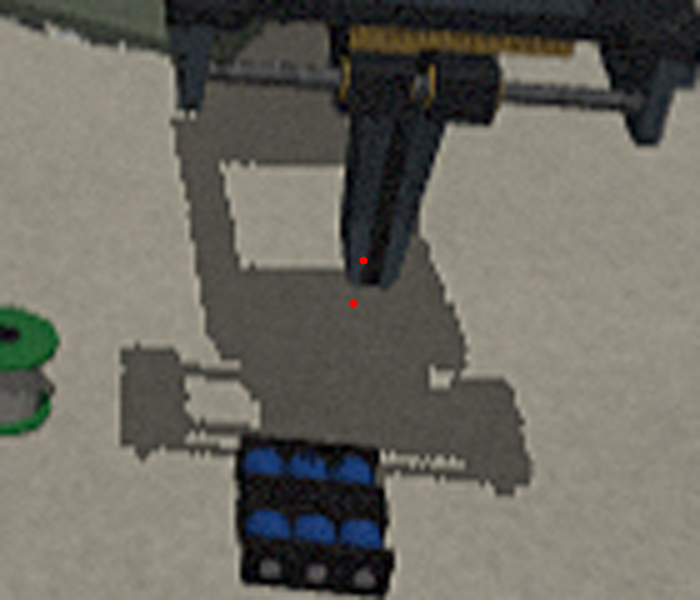

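The scene crop shows the tips at about (370,282), higher than the projected TCP at (353,302). The block is intact at about (313,510). So the fingers run short of the reported TCP. I'll open, go down carefully and watch the force.

>>> step_arm(steps=[[0,0,0,0,0,0,1],[0,0,0,0,0,20,1],[0,0,0,0,0,30,1],[0,0,0,0,0,30,1],[0,0,0,0,0,20,1],[0,0,0,0,0,7,1],[0,0,0,0,0,2,1],[0,0,0,0,0,0,1]])

```text
time_s: 9.4
ee_pos: [475.0, 291.9, 0.8]
ee_rot: [180.0, 0.1, 23.7]
force: [0.6, 0.3, -0.1]
gripper_width: 77.9
gripper_force: 0.0
```

>>> step_arm(steps=[[0,0,0,0,0,1,1],[0,0,0,0,0,1,1],[0,0,0,0,0,0,1],[0,0,0,0,0,0,1],[0,0,0,0,0,0,0],[0,0,0,0,0,0,0],[0,0,0,0,0,0,0],[0,0,0,0,0,0,0]], force=10)

```text
time_s: 10.4
ee_pos: [475.6, 292.2, -1.0]
ee_rot: [180.0, -0.0, 23.7]
force: [-1.2, -0.3, -0.2]
gripper_width: 57.8
gripper_force: 10.0
```

Contact at 57.8 mm now, so the tips sit about 17–23 mm above the reported TCP. I'll reopen and go 12 mm deeper for a full grip.

>>> step_arm(steps=[[0,0,0,0,0,0,1],[0,0,0,0,0,0,1],[0,0,0,0,0,0,1],[0,0,0,0,0,4,1],[0,0,0,0,0,4,1],[0,0,0,0,0,4,1],[0,0,0,0,0,0,1],[0,0,0,0,0,0,1]])

```text
time_s: 11.4
ee_pos: [475.6, 292.2, -13.0]
ee_rot: [180.0, -0.0, 23.7]
force: [-0.1, -0.9, -0.8]
gripper_width: 91.3
gripper_force: 0.0
```

>>> step_arm(steps=[[0,0,0,0,0,0,0],[0,0,0,0,0,0,0],[0,0,0,0,0,0,0],[0,0,0,0,0,0,0],[0,0,0,0,0,0,0],[0,0,0,0,0,0,0],[0,0,0,0,0,-3,0],[0,0,0,0,0,-6,0]], force=20)

```text
time_s: 12.4
ee_pos: [475.2, 291.9, -4.1]
ee_rot: [180.0, 0.1, 23.7]
force: [0.2, 0.8, -2.1]
gripper_width: 57.8
gripper_force: 20.0
```

>>> step_arm(steps=[[0,0,0,0,0,-20,0],[0,0,0,0,0,-40,0],[0,0,0,-15,33,-20,0],[0,0,0,-22,48,0,0],[0,0,0,-22,48,0,0],[0,0,0,-22,48,0,0],[0,0,0,-22,48,0,0],[0,0,0,-19.2,43,0,0]])

```text
time_s: 13.4
ee_pos: [471.2, -4.1, 76.5]
ee_rot: [180.0, -0.0, 23.7]
force: [1.0, 0.7, -2.0]
gripper_width: 57.9
gripper_force: 20.0
```

>>> step_arm(steps=[[0,0,10.6,0,0,0,0],[0,0,10.6,0,0,0,0],[0,0,10.6,0,0,0,0],[0,0,10.7,0,0,0,0],[0,0,10.7,0,0,0,0],[0,0,0,0,0,30,0],[0,0,0,0,0,0,0],[0,0,0,0,0,0,0]])

```text
time_s: 14.4
ee_pos: [471.9, -2.3, 46.7]
ee_rot: [-180.0, -0.0, -29.5]
force: [0.1, -0.2, -1.0]
gripper_width: 58.0
gripper_force: 20.0
```

```bash
python3 - <<'E'
from h import *
st,f=look("w_p1"); print(st["gripper_width"],st["gripper_force"],st["force"]); go(471,-2.6,-8,-29.5,st)
E
```

```text
58.01687792944783 19.99977171421051 [ 0.12415539 -0.22957019 -1.00100965]
now [471.9  -2.3  46.7] [-1.7998e+02 -5.0000e-02 -2.9490e+01] q1,6 [ -2. 118.] t 14.4 | tool shift [-0.6  0.7 54.7] rz 0.01
```

View pics/w_p1.png

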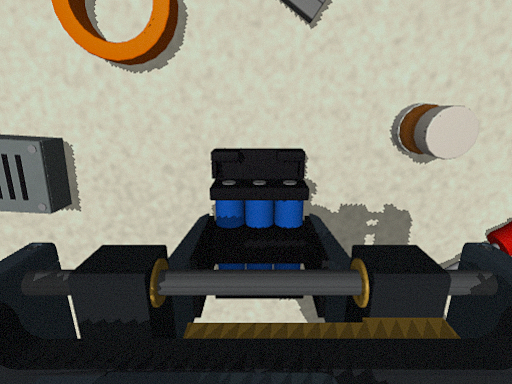

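The held block lines up with the cradle: cradle end centre at about (259,165), block centre at about 260. Lowering it.

>>> step_arm(steps=[[0,0,0,-0.6,0.7,10,0],[0,0,0,0,0,15,0],[0,0,0,0,0,10,0],[0,0,0,0,0,8,0],[0,0,0,0,0,5,0],[0,0,0,0,0,3,0],[0,0,0,0,0,2,0],[0,0,0,0,0,1,0]])

```text
time_s: 15.45
ee_pos: [470.7, -2.6, -7.9]
ee_rot: [-180.0, -0.0, -29.5]
force: [-0.1, -1.0, -3.4]
gripper_width: 58.0
gripper_force: 20.0
```

```bash
python3 - <<'E'
from h import *
st=state(); print(st["force"]); go(471,-2.6,-8,-29.5,st)
E
```

```text
[-0.12808365 -0.98441708 -3.42820605]
now [470.7  -2.6  -7.9] [-1.800e+02 -2.000e-02 -2.949e+01] q1,6 [ -2. 118.] t 15.45 | tool shift [ 0.3 -0.2  0.1] rz 0.01
```

>>> step_arm(steps=[[0,0,0,0,0,0.5,0],[0,0,0,0,0,0,0],[0,0,0,0,0,0,1],[0,0,0,0,0,0,1],[0,0,0,0,0,0,1],[0,0,0,0,0,0,1],[0,0,0,0,0,0,1],[0,0,0,0,0,-10,1]])

```text
time_s: 16.45
ee_pos: [469.9, -2.6, 1.3]
ee_rot: [179.9, 0.1, -29.5]
force: [0.1, 0.0, -0.2]
gripper_width: 91.3
gripper_force: 0.0
```

>>> step_arm(steps=[[0,0,0,0,0,-50,1],[0,0,0,0,0,-60,1],[0,0,0,0,0,-60,1],[0,0,0,-31,-35,-20,1],[0,0,0,-31,-35,0,1],[0,0,0,0,0,0,1],[0,0,0,0,0,0,1],[0,0,0,0,0,0,1]])

```text
time_s: 17.45
ee_pos: [451.1, 87.9, 191.4]
ee_rot: [180.0, -0.0, -29.6]
force: [0.7, 0.4, -0.1]
gripper_width: 91.0
gripper_force: 0.0
```

```bash
python3 - <<'E'
from h import *
st,f=look("w_c1"); go(617.5,-127,190,115.6,st); print(pose(f,st)[1])
E
```

```text
now [451.1  87.9 191.4] [179.97  -0.   -29.56] q1,6 [ 10. 129.] t 17.45 | tool shift [250.8 104.9   1.4] rz -145.16
[523.92407953  46.31038073 383.45687734]
```

View pics/w_c1.png

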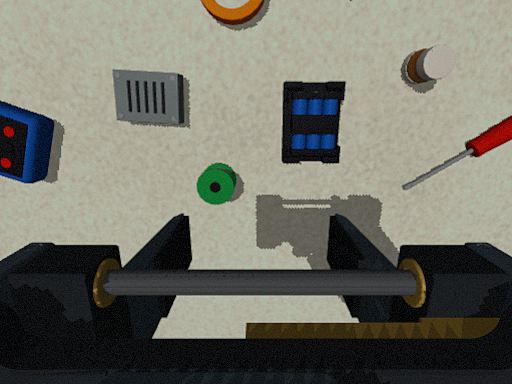

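Cells sit properly in the cradle, at about (311,122). Next, the spacer.

>>> step_arm(steps=[[0,0,0,52.7,25.1,0,1],[0,0,0,52.7,25.1,0,1],[0,0,0,52.7,25.1,0,1],[0,0,0,52.7,25.1,0,1],[0,0,0,52.7,25.1,0,1],[0,0,0,52.7,25.1,0,1],[0,0,-10.4,0,0,0,1],[0,0,-10.4,0,0,0,1]])

```text
time_s: 18.5
ee_pos: [651.9, -200.1, 190.2]
ee_rot: [-180.0, 0.1, -8.5]
force: [0.1, 0.7, -0.1]
gripper_width: 90.9
gripper_force: 0.0
```

>>> step_arm(steps=[[0,0,-10.4,0,0,0,1],[0,0,-10.4,0,0,0,1],[0,0,-10.4,0,0,0,1],[0,0,-10.4,0,0,0,1],[0,0,-10.4,0,0,0,1],[0,0,-10.4,0,0,0,1],[0,0,-10.4,0,0,0,1],[0,0,-10.4,0,0,0,1]])

```text
time_s: 19.5
ee_pos: [651.7, -199.1, 191.0]
ee_rot: [-179.9, 0.0, 74.8]
force: [0.2, -0.2, 0.6]
gripper_width: 90.9
gripper_force: 0.0
```

>>> step_arm(steps=[[0,0,-10.4,0,0,0,1],[0,0,-10.4,0,0,0,1],[0,0,-10.3,0,0,0,1],[0,0,-10.3,0,0,0,1],[0,0,0,0,0,0,1],[0,0,0,0,0,0,1],[0,0,0,0,0,0,1],[0,0,0,0,0,0,1]])

```text
time_s: 20.5
ee_pos: [652.1, -197.9, 191.5]
ee_rot: [-180.0, 0.0, 115.9]
force: [-1.0, 0.5, -0.8]
gripper_width: 91.3
gripper_force: 0.0
```

```bash
cat >> h.py <<'E'
def proj(f,P,st):
    R,o=pose(f,st); c=R.T@(np.array(P,float)-o); return (K(f)@(c/c[2]))[:2]
E
python3 - <<'E'
from h import *
st,f=look("w_sp"); go(617.5,-127,190,115.6,st); print(pose(f,st)[1])
g=cv2.GaussianBlur(f["image"],(3,3),0).astype(int).sum(2)
uv=proj(f,(617.5,-127,12),st); print(uv)
for t in(300,340,380,400): print(t,[rect(f,g<t,uv,z,st) for z in(0,12)])
E
```

```text
now [ 652.1 -197.9  191.5] [-180.      0.    115.87] q1,6 [-18. -44.] t 20.5 | tool shift [78.9 -0.2  1.5] rz 0.27
[ 615.95937351 -123.48721303  383.52963786]
[258.99744001 109.74553635]
300 [array([ 613.8, -135.5,   79.3,   76.7,   16.2]), array([ 613.8, -135.2,   76.9,   74.3,   16.2])]
340 [array([ 488.2, -224.6,  366.9,  239.3,    8.9]), array([ 492.2, -221.5,  355.4,  231.8,    8.9])]
380 [array([ 488.6, -224.4,  367.1,  240. ,    9.1]), array([ 492.6, -221.2,  355.6,  232.5,    9.1])]
400 [array([ 488.6, -224.4,  367.1,  240. ,    9.1]), array([ 492.6, -221.2,  355.6,  232.5,    9.1])]
```

```bash
python3 - <<'E'
from h import *
import pickle
st,f=pickle.load(open("w_sp.pkl","rb"))
g=cv2.GaussianBlur(f["image"],(3,3),0).astype(int).sum(2)
print(g[100:200:4,259]); print(g[110,190:330:5])
for t in(200,220,240,260,280): print(t,[rect(f,g<t,(259,84),z,st) for z in(0,12)])
for t in(260,320,360): print("hole",t,[rect(f,g>t,(259,110),z,st) for z in(0,12)])
E
```

```text
[526 531 545 534 531 529 529 537 237 315 322 529 537 540 523 538 539 527
 529 512 535 523 504 526 534]
[537 528 537 535 549 526 529 541 544 405 304 285 518 538 541 545 545 246
 317 523 538 517 540 535 543 525 535 539]
200 [array([ 610.6, -166.5,   13.2,    6.7,  -65.3]), array([ 610.8, -165.2,   12.8,    6.5,  -65.3])]
220 [array([626. , -94.8,   0. ,   0. ,   0. ]), array([625.7, -95.7,   0. ,   0. ,   0. ])]
240 [array([625.7, -95.6,   3.8,   1.2,  25.9]), array([625.4, -96.5,   3.7,   1.2,  25.9])]
260 [array([ 590. , -112. ,    1.8,    0.9,   68.7]), array([ 590.8, -112.3,    1.7,    0.8,   68.7])]
280 [array([ 591.8, -105.4,   34.4,   17.3,   40.1]), array([ 592.6, -106. ,   33.3,   16.7,   40.1])]
hole 260 [array([ 624. , -186.9,  752.2,  360.1,   25.9]), array([ 623.8, -184.9,  728.7,  348.8,   25.9])]
hole 320 [array([ 618.5, -127.6,   52.5,   35.9,  -64.1]), array([ 618.5, -127.5,   50.9,   34.8,  -64.1])]
hole 360 [array([ 618.5, -127.6,   50. ,   35.9,  -64.1]), array([ 618.4, -127.4,   48.5,   34.8,  -64.1])]
```

View pics/w_sp.png

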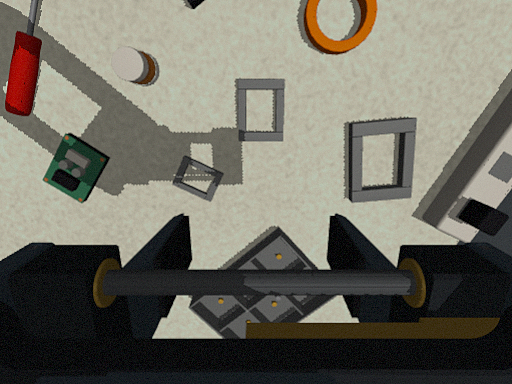

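The middle spacer is at (260,109), clear of its larger and smaller look-alikes. It lies at (618, -127), yaw 115.8.

>>> step_arm(steps=[[0,0,0,26.2,0.1,0,1],[0,0,0,26.2,0.1,20,1],[0,0,0,26.3,0.1,30,1],[0,0,0,0,0,50,1],[0,0,0,0,0,45,1],[0,0,0,0,0,30,1],[0,0,0,0,0,15,1],[0,0,0,0,0,10,1]])

```text
time_s: 21.55
ee_pos: [618.5, -127.1, -8.5]
ee_rot: [180.0, 0.0, 115.9]
force: [0.0, 0.5, -0.2]
gripper_width: 90.9
gripper_force: 0.0
```

>>> step_arm(steps=[[0,0,0,0,0,4,1],[0,0,0,0,0,2,1],[0,0,0,0,0,0,1],[0,0,0,0,0,0,0],[0,0,0,0,0,0,0],[0,0,0,0,0,0,0],[0,0,0,0,0,0,0],[0,0,0,0,0,0,0]], force=12)

```text
time_s: 22.55
ee_pos: [618.1, -127.0, -14.4]
ee_rot: [180.0, 0.0, 115.9]
force: [-0.1, -0.1, 0.2]
gripper_width: 58.0
gripper_force: 12.0
```

```bash
python3 - <<'E'
from h import *
go(471,-2.6,80,150.5)
E
```

```text
now [ 618.1 -127.   -14.4] [1.7999e+02 1.0000e-02 1.1591e+02] q1,6 [-13. -39.] t 22.55 | tool shift [176.2 -78.  -94.4] rz -34.59
```

>>> step_arm(steps=[[0,0,0,0,0,-14,0],[0,0,0,0,0,-40,0],[0,0,0,0,0,-40,0],[0,0,0,35.2,-15.6,0,0],[0,0,0,35.2,-15.6,0,0],[0,0,0,35.2,-15.6,0,0],[0,0,0,35.3,-15.6,0,0],[0,0,0,35.3,-15.6,0,0]])

```text
time_s: 23.55
ee_pos: [470.1, -1.9, 80.5]
ee_rot: [179.9, 0.0, 115.9]
force: [0.1, 0.0, 0.0]
gripper_width: 58.3
gripper_force: 12.0
```

>>> step_arm(steps=[[0,0,-8.7,0,0,0,0],[0,0,-8.7,0,0,0,0],[0,0,-8.6,0,0,0,0],[0,0,-8.6,0,0,0,0],[0,0,0,0,0,20,0],[0,0,0,0,0,10,0],[0,0,0,0,0,0,0],[0,0,0,0,0,0,0]])

```text
time_s: 24.55
ee_pos: [471.3, -2.6, 50.1]
ee_rot: [180.0, 0.1, 150.5]
force: [-0.1, 0.4, 0.5]
gripper_width: 57.8
gripper_force: 12.0
```

```bash
python3 - <<'E'
from h import *
st,f=look("w_p2"); go(470.8,-2.6,12.8,150.5,st); print(st["gripper_width"],st["gripper_force"])
E
```

```text
now [471.3  -2.6  50.1] [1.7998e+02 5.0000e-02 1.5051e+02] q1,6 [ -2. -62.] t 24.55 | tool shift [ 0.5 -0.2 37.3] rz 0.01
57.82534409059621 12.000001519918442
```

View pics/w_p2.png

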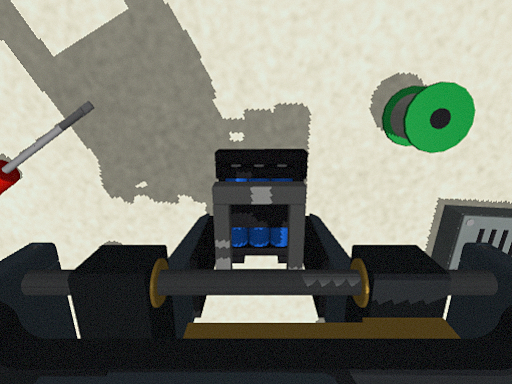

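The spacer (centre column 259) lines up over the cradle and cells (261). Lowering it.

>>> step_arm(steps=[[0,0,0,0.5,0.3,10,0],[0,0,0,0,0,10,0],[0,0,0,0,0,8,0],[0,0,0,0,0,5,0],[0,0,0,0,0,2.5,0],[0,0,0,0,0,1,0],[0,0,0,0,0,0.5,0],[0,0,0,0,0,0,0]])

```text
time_s: 25.6
ee_pos: [470.7, -2.1, 12.7]
ee_rot: [180.0, 0.0, 150.5]
force: [0.3, 0.2, -0.7]
gripper_width: 57.9
gripper_force: 12.0
```

>>> step_arm(steps=[[0,0,0,0,0,0.5,0],[0,0,0,0,0,0,0],[0,0,0,0,0,0,1],[0,0,0,0,0,0,1],[0,0,0,0,0,0,1],[0,0,0,0,0,0,1],[0,0,0,0,0,0,1],[0,0,0,0,0,-10,1]])

```text
time_s: 26.6
ee_pos: [469.9, -2.1, 21.8]
ee_rot: [-179.9, -0.1, 150.5]
force: [-1.4, -0.4, 1.2]
gripper_width: 91.1
gripper_force: 0.0
```

>>> step_arm(steps=[[0,0,0,0,0,-50,1],[0,0,0,0,0,-60,1],[0,0,0,0,0,-60,1],[0,0,0,-30,0,0,1],[0,0,0,-30,0,0,1],[0,0,0,0,0,0,1],[0,0,0,0,0,0,1],[0,0,0,0,0,0,1]])

```text
time_s: 27.6
ee_pos: [521.9, -31.2, 192.1]
ee_rot: [-180.0, -0.0, 150.5]
force: [0.6, 0.0, -0.7]
gripper_width: 91.2
gripper_force: 0.0
```

```bash
python3 - <<'E'
from h import *
st,f=look("w_c2"); go(413,-381,190,80.7,st); print(pose(f,st)[1])
g=cv2.GaussianBlur(f["image"],(3,3),0).astype(int).sum(2); print(g[60:200:6,259])
uv=proj(f,(471,-2.6,39),st); print(uv)
for t in(300,340,400): print("hole",t,[rect(f,g<t,uv,z,st) for z in(5,39)])
E
```

```text
now [521.9 -31.2 192.1] [-1.7999e+02 -3.0000e-02  1.5053e+02] q1,6 [ -5. -65.] t 27.6 | tool shift [ -77.3 -358.1    2.1] rz 69.83
[449.6159365    9.24558062 384.17283211]
[528 518 508 352 296  36 162 172 136 138  37  34  30  90 129 130 253  67
 541 539 537 539 531 541]
[259.28139587 128.21981236]
hole 300 [array([405.3, -60.2, 291.4, 161. ,  28.7]), array([409.3, -54. , 265.3, 146.6,  28.7])]
hole 340 [array([366.4, -86.6, 346.2, 188.7,  54.8]), array([373.9, -78. , 315.2, 171.8,  54.8])]
hole 400 [array([366.5, -86.7, 346.4, 188.9,  54.8]), array([373.9, -78.1, 315.4, 172. ,  54.8])]
```

View pics/w_c2.png

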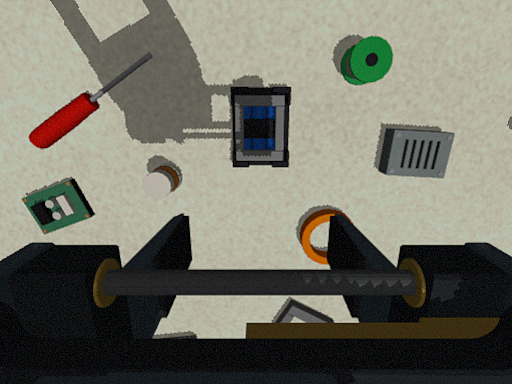

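The spacer sits inside the cradle at about (261,128). Now the board.

>>> step_arm(steps=[[0,0,0,-9.7,-44.8,0,1],[0,0,0,-9.7,-44.8,0,1],[0,0,0,-9.7,-44.8,0,1],[0,0,0,-9.7,-44.8,0,1],[0,0,0,-9.7,-44.8,0,1],[0,0,0,-9.7,-44.8,0,1],[0,0,0,-9.7,-44.8,0,1],[0,0,0,-9.7,-44.8,0,1]])

```text
time_s: 28.65
ee_pos: [413.2, -382.6, 192.3]
ee_rot: [180.0, 0.0, 150.5]
force: [0.6, -0.3, 0.5]
gripper_width: 91.6
gripper_force: 0.0
```

>>> step_arm(steps=[[0,0,10,0,0,0,1],[0,0,10,0,0,0,1],[0,0,10,0,0,0,1],[0,0,10,0,0,0,1],[0,0,10,0,0,0,1],[0,0,10,0,0,0,1],[0,0,9.8,0,0,0,1],[0,0,0,0,0,0,1]])

```text
time_s: 29.65
ee_pos: [413.8, -381.3, 192.2]
ee_rot: [-180.0, -0.0, 80.8]
force: [0.6, 0.5, 0.3]
gripper_width: 91.0
gripper_force: 0.0
```

>>> step_arm(steps=[[0,0,0,0,0,0,1],[0,0,0,0,0,0,1],[0,0,0,0,0,0,1],[0,0,0,0,0,0,1],[0,0,0,0,0,0,1],[0,0,0,0,0,0,1],[0,0,0,0,0,0,1],[0,0,0,0,0,0,1]])

```text
time_s: 30.65
ee_pos: [413.9, -381.8, 192.1]
ee_rot: [180.0, 0.0, 80.7]
force: [0.5, -0.7, 0.4]
gripper_width: 91.3
gripper_force: 0.0
```

```bash
python3 - <<'E'
from h import *
st,f=look("w_bd"); print(pose(f,st)[1])
im=cv2.GaussianBlur(f["image"],(3,3),0); g=im.astype(int).sum(2); hsv=cv2.cvtColor(im,cv2.COLOR_BGR2HSV)
uv=proj(f,(427,-302,12),st); print(uv)
gr=(hsv[...,0]>50)&(hsv[...,0]<95)&(hsv[...,1]>90)&(g<420)
print("green",rect(f,gr,uv,12,st)); 
for t in(200,250,300): print(t,rect(f,g<t,uv,12,st),rect(f,g<t,uv,0,st))
r=rect(f,gr,uv,12,st); go(r[0],r[1],-15,r[4]%180,st)
E
```

```text
[ 427.59077155 -300.04879105  384.0799945 ]
[258.88032886 108.14371375]
green [ 427.2 -303.6   73.8   56.5   80.7]
200 [ 427.  -304.2   72.7   56.1   80.7] [ 426.9 -304.3   75.    57.9   80.7]
250 [ 426.4 -304.6   75.    58.9   82.1] [ 426.3 -304.8   77.4   60.8   82.1]
300 [ 425.8 -304.1   75.1   60.6   80.7] [ 425.7 -304.2   77.5   62.6   80.7]
now [ 413.9 -381.8  192.1] [180.     0.    80.71] q1,6 [-44. -35.] t 30.65 | tool shift [ 79.3   0.5 207.1] rz 0.01
```

Board at (427.2, -303.7), yaw 80.7, with the size as given. I'll narrow the opening slightly to stay clear of the screwdriver.

>>> step_arm(steps=[[0,0,0,26.4,0.2,0,0.88],[0,0,0,26.4,0.2,20,0.88],[0,0,0,26.5,0.1,30,0.88],[0,0,0,0,0,50,0.88],[0,0,0,0,0,45,0.88],[0,0,0,0,0,30,0.88],[0,0,0,0,0,15,0.88],[0,0,0,0,0,10,0.88]])

```text
time_s: 31.7
ee_pos: [427.6, -303.9, -8.1]
ee_rot: [180.0, 0.0, 80.7]
force: [1.2, -0.6, 0.7]
gripper_width: 80.3
gripper_force: 0.0
```

>>> step_arm(steps=[[0,0,0,0,0,4,0.88],[0,0,0,0,0,2.7,0.88],[0,0,0,0,0,0,0.88],[0,0,0,0,0,0,0],[0,0,0,0,0,0,0],[0,0,0,0,0,0,0],[0,0,0,0,0,0,0],[0,0,0,0,0,0,0]], force=15)

```text
time_s: 32.7
ee_pos: [427.3, -303.7, -14.4]
ee_rot: [180.0, 0.0, 80.7]
force: [-0.1, 0.0, 2.2]
gripper_width: 57.4
gripper_force: 15.0
```

```bash
python3 - <<'E'
from h import *
go(470.8,-2.6,100,150.5)
E
```

```text
now [ 427.3 -303.7  -14.4] [1.7998e+02 1.0000e-02 8.0710e+01] q1,6 [-37. -27.] t 32.7 | tool shift [ 304.2   -5.7 -114.4] rz -69.79
```

>>> step_arm(steps=[[0,0,0,0,0,-14.4,0],[0,0,0,0,0,-50,0],[0,0,0,0,0,-50,0],[0,0,0,43.5,-0.8,0,0],[0,0,0,43.5,-0.8,0,0],[0,0,0,43.5,-0.8,0,0],[0,0,0,43.5,-0.8,0,0],[0,0,0,43.5,-0.8,0,0]])

```text
time_s: 33.7
ee_pos: [458.5, -87.0, 100.5]
ee_rot: [179.9, 0.0, 80.7]
force: [0.3, -0.7, -0.2]
gripper_width: 58.1
gripper_force: 15.0
```

>>> step_arm(steps=[[0,0,0,43.4,-0.8,0,0],[0,0,-10,43.3,-0.8,0,0],[0,0,-10,0,0,0,0],[0,0,-10,0,0,0,0],[0,0,-10,0,0,0,0],[0,0,-10,0,0,0,0],[0,0,-10,0,0,0,0],[0,0,-9.8,0,0,0,0]])

```text
time_s: 34.7
ee_pos: [470.7, -2.5, 100.4]
ee_rot: [180.0, 0.0, 150.8]
force: [0.0, 0.8, -0.6]
gripper_width: 58.0
gripper_force: 15.0
```

>>> step_arm(steps=[[0,0,0,0,0,20,0],[0,0,0,0,0,15,0],[0,0,0,0,0,0,0],[0,0,0,0,0,0,0],[0,0,0,0,0,0,0],[0,0,0,0,0,0,0],[0,0,0,0,0,0,0],[0,0,0,0,0,0,0]])

```text
time_s: 35.7
ee_pos: [470.8, -2.5, 64.8]
ee_rot: [-180.0, 0.0, 150.5]
force: [0.8, -0.1, 0.2]
gripper_width: 57.4
gripper_force: 15.0
```

```bash
python3 - <<'E'
from h import *
st,f=look("w_p3"); go(470.8,-2.6,24.8,150.5,st); print(st["gripper_width"],st["gripper_force"])
E
```

```text
now [470.8  -2.5  64.8] [-1.8000e+02  1.0000e-02  1.5051e+02] q1,6 [ -2. -62.] t 35.7 | tool shift [ 0.  -0.1 40. ] rz 0.01
57.361841533374076 14.99873198568821
```

View pics/w_p3.png

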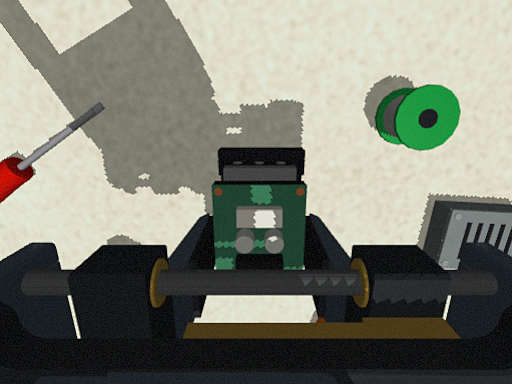

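The board is held level, components up, lined up over the spacer (columns 259 and 262). Lowering it.

>>> step_arm(steps=[[0,0,0,0,0.6,12,0],[0,0,0,0,0,10,0],[0,0,0,0,0,8,0],[0,0,0,0,0,5,0],[0,0,0,0,0,3,0],[0,0,0,0,0,1.5,0],[0,0,0,0,0,0.5,0],[0,0,0,0,0,0,0]])

```text
time_s: 36.75
ee_pos: [471.2, -2.0, 24.9]
ee_rot: [180.0, 0.0, 150.5]
force: [0.2, -0.1, -0.9]
gripper_width: 58.1
gripper_force: 15.0
```

>>> step_arm(steps=[[0,0,0,0,0,0.5,0],[0,0,0,0,0,0,0],[0,0,0,0,0,0,1],[0,0,0,0,0,0,1],[0,0,0,0,0,0,1],[0,0,0,0,0,0,1],[0,0,0,0,0,0,1],[0,0,0,0,0,-10,1]])

```text
time_s: 37.75
ee_pos: [470.4, -2.0, 34.1]
ee_rot: [-179.9, -0.1, 150.5]
force: [-1.1, -0.7, -0.0]
gripper_width: 91.1
gripper_force: 0.0
```

>>> step_arm(steps=[[0,0,0,0,0,-50,1],[0,0,0,0,0,-50,1],[0,0,0,0,0,-57,1],[0,0,0,-30,0,0,1],[0,0,0,-30,0,0,1],[0,0,0,0,0,0,1],[0,0,0,0,0,0,1],[0,0,0,0,0,0,1]])

```text
time_s: 38.75
ee_pos: [522.4, -31.0, 191.3]
ee_rot: [-180.0, -0.0, 150.5]
force: [-1.0, 0.9, 0.4]
gripper_width: 91.3
gripper_force: 0.0
```

```bash
python3 - <<'E'
from h import *
st,f=look("w_c3"); go(554,91.5,190,57,st); print(pose(f,st)[1])
im=cv2.GaussianBlur(f["image"],(3,3),0); g=im.astype(int).sum(2); hsv=cv2.cvtColor(im,cv2.COLOR_BGR2HSV)
gr=(hsv[...,0]>50)&(hsv[...,0]<95)&(hsv[...,1]>90)&(g<420)
uv=proj(f,(471,-2.6,51),st); print("board",rect(f,gr,uv,51,st))
E
```

```text
now [522.4 -31.  191.3] [-1.7999e+02 -3.0000e-02  1.5053e+02] q1,6 [ -5. -65.] t 38.75 | tool shift [ 32.8 122.2   1.3] rz 93.53
[450.12687743   9.36810635 383.40070875]
board [471.2  -2.3  77.9  60.6 -29.1]
```

Board measured at (471.2, -2.3), yaw -29.1, so it sits centred. Now the cover.

>>> step_arm(steps=[[0,0,0,11,40.7,0,1],[0,0,0,11,40.7,0,1],[0,0,0,11,40.7,0,1],[0,0,10.4,0,0,0,1],[0,0,10.4,0,0,0,1],[0,0,10.4,0,0,0,1],[0,0,10.4,0,0,0,1],[0,0,10.4,0,0,0,1]])

```text
time_s: 39.8
ee_pos: [554.1, 91.3, 191.3]
ee_rot: [-180.0, 0.0, 98.2]
force: [0.6, 1.0, 0.3]
gripper_width: 91.5
gripper_force: 0.0
```

>>> step_arm(steps=[[0,0,10.4,0,0,0,1],[0,0,10.4,0,0,0,1],[0,0,10.4,0,0,0,1],[0,0,10.3,0,0,0,1],[0,0,0,0,0,0,1],[0,0,0,0,0,0,1],[0,0,0,0,0,0,1],[0,0,0,0,0,0,1]])

```text
time_s: 40.8
ee_pos: [554.6, 91.0, 191.2]
ee_rot: [180.0, 0.0, 57.1]
force: [0.4, -0.1, -0.0]
gripper_width: 90.9
gripper_force: 0.0
```

```bash
python3 - <<'E'
from h import *
st,f=look("w_cv"); print(pose(f,st)[1])
im=cv2.GaussianBlur(f["image"],(3,3),0); g=im.astype(int).sum(2)
uv=proj(f,(597,157,26),st); print(uv,g[60:180:5,int(uv[0])],g[int(uv[1]),200:320:5])
for t in(250,300,340,380): print(t,rect(f,g<t,uv,26,st),rect(f,g<t,uv,0,st))
go(597,157,-13,57,st)
E
```

```text
[600.20783027 160.45593877 383.2331808 ]
[258.40085659 110.40774443] [464 486 475 325 301 296  92 300  91 289 214 207 286  65 279 280 255 480
 498 472 467 487 461 482] [477 470 490 467 465 473 486 285 286 251 209 212 210 212 210 264 294 473
 494 497 485 498 489 495]
250 [600.1 158.3  36.4   4.6 -32.9] [600.1 158.1  39.    5.  -32.9]
300 [596.8 157.6  76.9  59.7  57.2] [596.5 157.3  82.5  64.   57.2]
340 [597.1 157.5  79.2  61.2  57.5] [596.8 157.2  85.   65.6  57.5]
380 [597.  157.3  79.1  61.8  57.1] [596.7 157.1  84.9  66.3  57.1]
now [554.6  91.  191.2] [1.800e+02 1.000e-02 5.705e+01] q1,6 [ 8. 41.] t 40.8 | tool shift [ 78.4  -0.3 204.2] rz 0.05
```

View pics/w_cv.png

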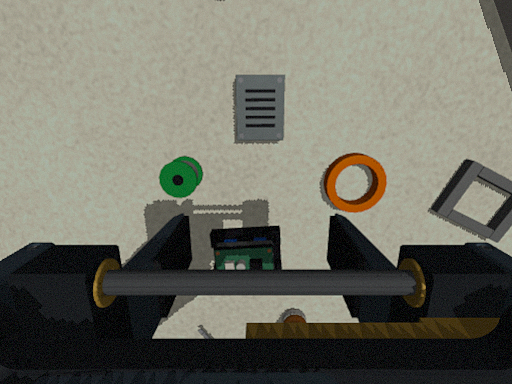

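The cover is at (260,108), clear of the tape and spool, at (597, 157.5), yaw 57.1.

>>> step_arm(steps=[[0,0,0,26.3,-0.2,0,1],[0,0,0,26.3,-0.2,20,1],[0,0,0,26.3,-0.2,30,1],[0,0,0,0,0,50,1],[0,0,0,0,0,45,1],[0,0,0,0,0,30,1],[0,0,0,0,0,15,1],[0,0,0,0,0,9,1]])

```text
time_s: 41.85
ee_pos: [597.6, 157.6, -8.0]
ee_rot: [180.0, -0.0, 57.0]
force: [0.1, 0.3, 0.5]
gripper_width: 91.2
gripper_force: 0.0
```

>>> step_arm(steps=[[0,0,0,0,0,4,1],[0,0,0,0,0,1.2,1],[0,0,0,0,0,0,1],[0,0,0,0,0,0,0],[0,0,0,0,0,0,0],[0,0,0,0,0,0,0],[0,0,0,0,0,0,0],[0,0,0,0,0,0,0]], force=12)

```text
time_s: 42.85
ee_pos: [597.3, 157.5, -12.9]
ee_rot: [180.0, -0.0, 57.0]
force: [-0.3, -1.1, 1.4]
gripper_width: 58.0
gripper_force: 12.0
```

```bash
python3 - <<'E'
from h import *
go(471,-2.5,110,150.5)
E
```

```text
now [597.3 157.5 -12.9] [179.99  -0.    57.01] q1,6 [14. 47.] t 42.85 | tool shift [-202.9  -18.8 -122.9] rz -93.49
```

>>> step_arm(steps=[[0,0,0,0,0,-13,0],[0,0,0,0,0,-55,0],[0,0,0,0,0,-55,0],[0,0,0,-40.6,-3.8,0,0],[0,0,0,-40.6,-3.8,0,0],[0,0,0,-40.6,-3.8,0,0],[0,0,0,-40.6,-3.7,0,0],[0,0,0,-40.5,-3.7,0,0]])

```text
time_s: 43.85
ee_pos: [470.2, -3.3, 110.9]
ee_rot: [179.9, -0.0, 57.0]
force: [0.8, -1.0, -0.7]
gripper_width: 58.1
gripper_force: 12.0
```

>>> step_arm(steps=[[0,0,-10.4,0,0,0,0],[0,0,-10.4,0,0,0,0],[0,0,-10.4,0,0,0,0],[0,0,-10.4,0,0,0,0],[0,0,-10.4,0,0,0,0],[0,0,-10.4,0,0,0,0],[0,0,-10.4,0,0,0,0],[0,0,-10.4,0,0,0,0]])

```text
time_s: 44.85
ee_pos: [471.0, -2.4, 110.8]
ee_rot: [180.0, 0.0, 140.6]
force: [0.3, 0.5, -0.4]
gripper_width: 57.8
gripper_force: 12.0
```

>>> step_arm(steps=[[0,0,-10.3,0,0,0,0],[0,0,0,0,0,15,0],[0,0,0,0,0,10,0],[0,0,0,0,0,0,0],[0,0,0,0,0,0,0],[0,0,0,0,0,0,0],[0,0,0,0,0,0,0],[0,0,0,0,0,0,0]])

```text
time_s: 45.85
ee_pos: [471.0, -2.4, 85.2]
ee_rot: [180.0, 0.0, 150.5]
force: [0.4, 0.7, -0.4]
gripper_width: 57.8
gripper_force: 12.0
```

```bash
python3 - <<'E'
from h import *
st,f=look("w_p4"); go(471,-2.5,38.3,150.5,st); print(st["gripper_width"],st["gripper_force"])
E
```

```text
now [471.   -2.4  85.2] [1.8000e+02 2.0000e-02 1.5051e+02] q1,6 [ -2. -62.] t 45.85 | tool shift [-0.1 -0.1 46.9] rz 0.01
57.83436045823239 11.999960616230965
```

View pics/w_p4.png

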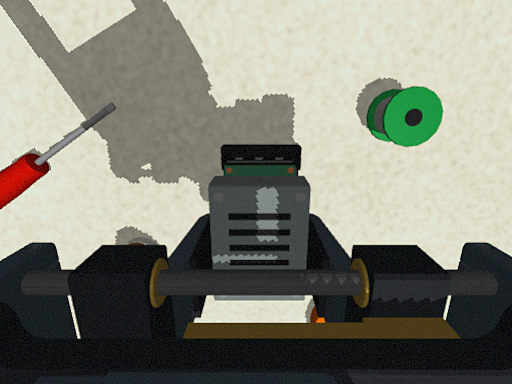

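The cover (columns 208–311) is centred over the board (224–298). Lowering it.

>>> step_arm(steps=[[0,0,0,0,0.5,15,0],[0,0,0,0,0,12,0],[0,0,0,0,0,8,0],[0,0,0,0,0,6,0],[0,0,0,0,0,3,0],[0,0,0,0,0,2,0],[0,0,0,0,0,0.9,0],[0,0,0,0,0,0,0]])

```text
time_s: 46.9
ee_pos: [471.3, -2.0, 38.3]
ee_rot: [180.0, 0.0, 150.5]
force: [-0.9, 0.2, -0.4]
gripper_width: 57.7
gripper_force: 12.0
```

>>> step_arm(steps=[[0,0,0,0,0,0.5,0],[0,0,0,0,0,0,0],[0,0,0,0,0,0,1],[0,0,0,0,0,0,1],[0,0,0,0,0,0,1],[0,0,0,0,0,0,1],[0,0,0,0,0,0,1],[0,0,0,0,0,-10,1]])

```text
time_s: 47.9
ee_pos: [470.5, -2.0, 47.4]
ee_rot: [-179.9, -0.1, 150.5]
force: [0.6, 0.3, -0.6]
gripper_width: 91.4
gripper_force: 0.0
```

>>> step_arm(steps=[[0,0,0,0,0,-50,1],[0,0,0,0,0,-50,1],[0,0,0,0,0,-45,1],[0,0,0,-30,0,0,1],[0,0,0,-30,0,0,1],[0,0,0,0,0,0,1],[0,0,0,0,0,0,1],[0,0,0,0,0,0,1]])

```text
time_s: 48.9
ee_pos: [522.5, -31.1, 192.8]
ee_rot: [-180.0, -0.0, 150.5]
force: [0.8, 0.6, -0.3]
gripper_width: 90.8
gripper_force: 0.0
```

```bash
python3 - <<'E'
from h import *
st,f=look("w_c4"); s=grab_frame("scene")
a=f["image"][40:230,150:370]; b=s["image"][120:260,180:400]
h=380
cv2.imwrite("pics/fin.png",np.hstack([cv2.resize(a,(380,h)),cv2.resize(b,(400,h))]))
print(st["force"],state()["time_s"],proj(f,(471,-2.5,77),st))
E
```

```text
[ 0.79593726  0.55186276 -0.25189354] 49.0 [259.0201339  130.23912084]
```

View pics/fin.png

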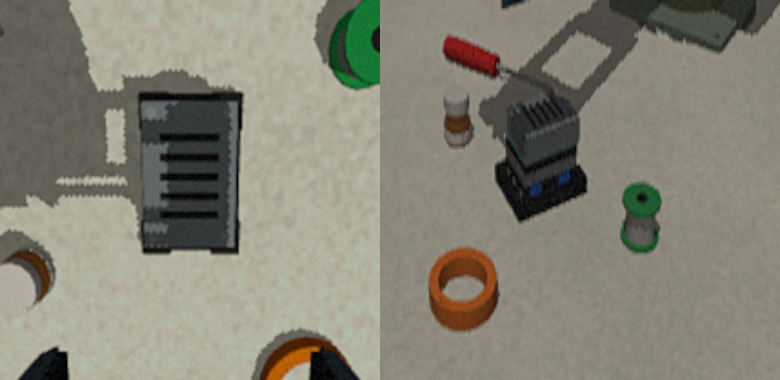

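The stack stands complete and straight in the cradle, with the cover at about (190,172) in the left crop. The bystanders are where they were.

```bash
python3 -c "
from workcell import *
print(job_done())"
```

```text
the job is handed in; nothing more can be done
None
```

The battery pack is stacked in the cradle (cells, spacer, board, cover) and handed in at 49 s of 102 s; the last pictures show it straight with the bystanders in place, but no verdict came back.

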